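# Sort the corks, stoppers and matches after a tasting

## Task

Clear up after the tasting: lay the two natural corks on their sides in the divided wooden tray, one in each bay, stand the two bottle stoppers upright on their caps in the wooden stand, one in each round well, and lay the matchbox flat in the plain undivided tray. Let go of everything and leave the pen and the red notebook where they lie.

Things in the scene. Friction and masses are not known exactly. Their poses are not given: they have to be found in the camera images.
- cork_1_center (a point): first natural wine cork lying on its side, plain cylinder 24 mm in diameter and 44 mm long, one end stained wine red, 15 g; this point is the centre of the cylinder (12 mm above the table at the start); its y axis runs along the cork's length; it can roll
- cork_2_center (a point): second natural wine cork lying on its side, plain cylinder 24 mm in diameter and 44 mm long, one end stained wine red, 15 g; this point is the centre of the cylinder (12 mm above the table at the start); its y axis runs along the cork's length; it can roll
- stopper_1: first turned cork bottle stopper standing on its wide brass-coloured cap, 29 mm in diameter at the cap (lowest 12 mm), about 22 mm in diameter at the narrower cork part above, 37 mm tall, 45 g; origin at the centre of its underside, z up through the stopper
- stopper_2: second turned cork bottle stopper standing on its wide brass-coloured cap, 29 mm in diameter at the cap (lowest 12 mm), about 22 mm in diameter at the narrower cork part above, 37 mm tall, 45 g; origin at the centre of its underside, z up through the stopper
- matchbox: small closed matchbox lying flat, yellow top and dark sides, 37 (x) x 56 (y) x 17 (z) mm, 30 g; origin at the centre of its underside, y along its length
- cork_tray: low open wooden tray with one dividing wall across its middle, fixed to the table: 136 (x) x 118 (y) x 16 (z) mm outside, walls, divider and floor 4 mm thick, divider at x = 0 and as high as the walls, so two bays of 62 (x) x 110 (y) mm centred at x = -33 and x = +33 mm, y = 0; origin at the centre of its underside
- stopper_stand: wooden block with two shallow round wells, fixed to the table: 124 (x) x 70 (y) x 16 (z) mm; wells 48 mm in diameter and 8 mm deep (floor 8 mm above the table), centred at x = -31 and x = +31 mm, y = 0; origin at the centre of its underside
- match_tray: plain low open wooden tray without divider, fixed to the table: 100 (x) x 118 (y) x 14 (z) mm outside, walls and floor 4 mm thick; origin at the centre of its underside
- fountain_pen: bystander: black pen, 13 x 138 x 13 mm, lying on the table; origin at the centre of its underside; stays where it is
- tasting_notebook: bystander: red notebook, 96 x 142 x 14 mm, lying on the table; origin at the centre of its underside; stays where it is
Not all that is in view belongs to the job. Leave any purple or turquoise look-alike of the stopper_2 alone.

How it is judged:
At the end, for the whole second after the job is handed in: one cork on its side (level within 0.2 rad) on the floor of each bay; one stopper upright on its cap (0.12 rad) in each well, within 13 mm of its centre; matchbox flat (0.1 rad) on the undivided tray's floor; all at rest; pen and notebook within 20 mm of their starts (((x of cork_1_center in the frame of cork_tray between 0.011 and 0.056 m and y of cork_1_center in the frame of cork_tray between -0.047 and 0.047 m and z of cork_1_center in the frame of cork_tray between 0.012 and 0.022 m and angle between cork_1_center's own y axis and vertical between 1.37 and 1.77 rad and x of cork_2_center in the frame of cork_tray between -0.056 and -0.011 m and y of cork_2_center in the frame of cork_tray between -0.047 and 0.047 m and z of cork_2_center in the frame of cork_tray between 0.012 and 0.022 m and angle between cork_2_center's own y axis and vertical between 1.37 and 1.77 rad) or (x of cork_1_center in the frame of cork_tray between -0.056 and -0.011 m and y of cork_1_center in the frame of cork_tray between -0.047 and 0.047 m and z of cork_1_center in the frame of cork_tray between 0.012 and 0.022 m and angle between cork_1_center's own y axis and vertical between 1.37 and 1.77 rad and x of cork_2_center in the frame of cork_tray between 0.011 and 0.056 m and y of cork_2_center in the frame of cork_tray between -0.047 and 0.047 m and z of cork_2_center in the frame of cork_tray between 0.012 and 0.022 m and angle between cork_2_center's own y axis and vertical between 1.37 and 1.77 rad)) and ((x of stopper_1 in the frame of stopper_stand between 0.018 and 0.044 m and y of stopper_1 in the frame of stopper_stand between -0.013 and 0.013 m and z of stopper_1 in the frame of stopper_stand between 0.004 and 0.013 m and angle between each of stopper_1, stopper_2's own z axis and vertical below 0.12 rad and x of stopper_2 in the frame of stopper_stand between -0.044 and -0.018 m and y of stopper_2 in the frame of stopper_stand between -0.013 and 0.013 m and z of stopper_2 in the frame of stopper_stand between 0.004 and 0.013 m) or (x of stopper_1 in the frame of stopper_stand between -0.044 and -0.018 m and y of stopper_1 in the frame of stopper_stand between -0.013 and 0.013 m and z of stopper_1 in the frame of stopper_stand between 0.004 and 0.013 m and angle between each of stopper_1, stopper_2's own z axis and vertical below 0.12 rad and x of stopper_2 in the frame of stopper_stand between 0.018 and 0.044 m and y of stopper_2 in the frame of stopper_stand between -0.013 and 0.013 m and z of stopper_2 in the frame of stopper_stand between 0.004 and 0.013 m)) and x of matchbox in the frame of match_tray between -0.036 and 0.036 m and y of matchbox in the frame of match_tray between -0.044 and 0.044 m and z of matchbox in the frame of match_tray between 0.001 and 0.009 m and angle between matchbox's own z axis and vertical below 0.1 rad and linear speed of each of cork_1, cork_2, stopper_1, stopper_2, matchbox below 0.02 m/s and distance of each of fountain_pen, tasting_notebook from where it was at the start of the episode below 0.02 m); the robot touches nothing.
It fails at once if the pen is pushed more than 20 mm from where it lay (distance of fountain_pen from where it was at the start of the episode above 0.02 m).
It fails at once if the notebook is pushed more than 20 mm from where it lay (distance of tasting_notebook from where it was at the start of the episode above 0.02 m).
It also fails if it takes over 120 s, if anything falls off the work surface, if the arm or the gripper's body presses on something with over 40 N, if the wrist force passes 120 N, or if a joint passes its speed limit or range.

## Robot

A 6-joint arm with a two-finger parallel gripper is mounted at the origin on the work surface; the furniture and walls round the work are solid. World frame = base frame: x ahead of the robot, y to its left, z up, the work surface at z = 0. Lengths are in m, angles in rad, forces in N, time in s.
With the tool pointing down it reaches from about 0.3 to 0.775 m from the base axis. Payload 14.6 kg.
Tool frame: the origin (TCP) lies at the centre of the arm's flange, where the gripper is bolted on; the fingertips stand 199 mm ahead of it and the grasp point (between the pads) lies 180 mm ahead of it; z points along the fingers, y is the line along which they close (so a half turn about z gives the same grasp; the last joint's range is limited). The gripper opens to 94 mm and grips with 3 to 60 N. Pads are 16 mm wide; open, the fingers measure 119 mm over their backs; the gripper's body (75 mm by 177 mm) begins 78 mm behind the grasp point.
Start: joints at [-1.299, 0.3, 1.521, -0, 1.321, -0.067], TCP at [0.183, -0.519, 0.405] pointing down, gripper open.
Joint ranges: [-3.03, 3.03], [-0.79, 2.21], [0.23, 2.52], [-1.04, 4.18], [0, 3.07], [-2.55, 2.55]. Speed limits (rad/s): [2.22, 2.22, 2.57, 3.14, 3.14, 3.14].

## Interface

Orientations are given as [roll, pitch, yaw] about the fixed x, y, z axes, in that order (R = Rz(yaw) Ry(pitch) Rx(roll)).
In Python, from station import ctrl gives the robot as it stands. The module is installed in compiled form; this text tells all that it offers.
- The arm moves only by the tool servo_tool, never from a script. Its argument "motion" is a list of rows, each a list of 5 numbers: the closure, from 0 (fully open) to 1 (shut), then the shift along the world's x, y, z in cm, then the turn about the world's z in degrees. A call has 1 to 20 rows; each row is the pose to reach, as a shift and turn from the pose commanded when the call began; what a row does not reach only later rows make up. A row lasts 1/8 s, in which the tool goes at most 62.5 mm and 10.7 degrees, less where a joint would pass 70% of its speed; a pose out of reach is approached as far as the arm can. A call with a gripper value outside its range is refused whole. The fingers move at their own pace and stop on an object; "squeeze" is the grip in N (left out, the last holds). Time passes only in rows, so rows that repeat a pose let the fingers close. It gives the time, the measured TCP pose, the force, the opening and the grip force at its end, in the units of the state.
- ctrl.get_obs(): the state, without advancing time (a new reading comes with each control period).
- ctrl.camera(name): name is "scene" or "top" or "wrist"; returns a dict with "image" (420x560x3 uint8, red, green, blue), "fx", "fy", "cx", "cy" (pixels), "camera_from_world" (4x4, takes a point from world to camera coordinates); the wrist camera has in their place "hand_eye" (4x4, takes a point from camera to tool coordinates, whose origin is the TCP and whose axes are the flange's). Camera axes: x right, y up, looking along -z (the intrinsics and any distortion apply to the point x, -y, -z); pixel columns grow to the right and rows downward; lengths in m; the calibration is good to about 2 mm. A picture is of the moment at which its call begins: read the wrist's pose just before it. There is no depth.
- ctrl.hand_in(): hands the job in; it is judged then, once.
The state is a dict: "time_s": time; "qpos": joint angles; "joint_vel": joint speeds; "tau": joint torques, N m; "ee_pos": TCP position; "eef_rot": TCP orientation; "force": force on the tool from outside, world axes, zero at the start; "moment": the same for the moment, N m; "grip_width": finger opening in m; "grip_force": force on a finger pad.
Only numpy, scipy, OpenCV 4.12 (cv2) and the standard library are available. Lean on these libraries where they do the work, as an engineer would, in place of code of your own. Each camera call takes 0.05 s, during which the arm holds its last target. There are 200 camera calls.

## Working session

There is one attempt and no reset: what is moved stays moved. The work goes in short steps, Python scripts to look and compute and a tool call to move; the robot and the scene stay as the last step left them, time stands still between calls to the robot, and variables do not carry over. Pictures are saved under pics/ and viewed, at most 14 in all, crops included, and the job is handed in when it is done.

Besides the shell and the picture viewer there is one more tool, called after ">>>" as name(argument=value, ...), one argument or row to a line, values as JSON. servo_tool: Moves the arm, as the interface text tells. Its arguments: {"type":"object","properties":{"motion":{"type":"array","items":{"type":"array","items":{"type":"number"}}},"squeeze":{"type":"number"}},"required":["motion"]}

```bash
mkdir -p pics
cat > h.py <<'E'
import numpy as np, cv2
from station import ctrl
def snap(name,f):
    o=ctrl.get_obs(); c=ctrl.camera(name); cv2.imwrite(f,c["image"][:,:,::-1]); return o,c
E
python3 - <<'E'
from h import *
import pickle
for n in ("top","scene"):
    o,c=snap(n,f"pics/{n}0.png"); pickle.dump(c,open(n+".pkl","wb"))
    print({k:v for k,v in c.items() if k!="image"})
print(o)
i=cv2.imread("pics/top0.png"); cv2.imwrite("pics/top0b.png",cv2.resize(i,(800,600),interpolation=cv2.INTER_CUBIC))
E
```

```text
{'fx': 543.2048717466153, 'fy': 543.2048717466153, 'cx': 275.8481449450971, 'cy': 214.44081599736313, 'camera_from_world': array([[ 5.10075443e-03, -9.99577368e-01, -2.86193722e-02,
        -6.34529664e-02],
       [ 9.82563835e-01, -3.09379118e-04,  1.85925294e-01,
        -4.92990601e-01],
       [-1.85855570e-01, -2.90687194e-02,  9.82146993e-01,
        -1.28240936e+00],
       [ 0.00000000e+00,  0.00000000e+00,  0.00000000e+00,
         1.00000000e+00]])}
{'fx': 452.08466545792754, 'fy': 452.08466545792754, 'cx': 283.6314921329828, 'cy': 205.32271362041905, 'camera_from_world': array([[-0.85170047, -0.52395395,  0.00886411,  0.36329211],
       [ 0.39515257, -0.6310368 ,  0.66756798, -0.26764284],
       [-0.3441813 ,  0.57207063,  0.74449609, -0.98409793],
       [ 0.        ,  0.        ,  0.        ,  1.        ]])}
{'time_s': 0.05, 'qpos': array([-1.29858270e+00,  3.00445622e-01,  1.52155208e+00,  4.47765079e-05,
        1.32069620e+00, -6.65996429e-02]), 'joint_vel': array([-5.49662528e-04,  6.78890817e-04, -7.11932533e-04,  1.42948333e-04,
        7.06722080e-05, -1.36742621e-03]), 'tau': array([ 2.50353478e-03, -5.33210671e+01, -3.53707051e+01,  7.10449624e-02,
        2.35210365e-02, -4.04132186e-05]), 'ee_pos': array([ 0.18279458, -0.51870286,  0.40411245]), 'eef_rot': array([-3.14049674e+00, -1.16563269e-04,  3.38802100e-01]), 'force': array([-0.62757475, -0.74768435, -0.1139787 ]), 'moment': array([ 0.03172831, -0.0157062 ,  0.07774903]), 'grip_force': 0.0, 'grip_width': 0.09382475761926445}
```

View pics/top0b.png

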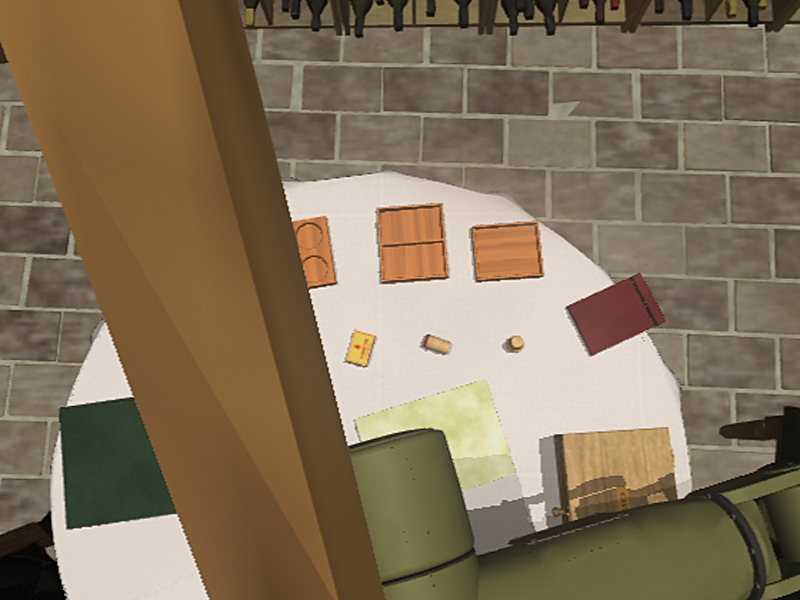

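View pics/scene0.png

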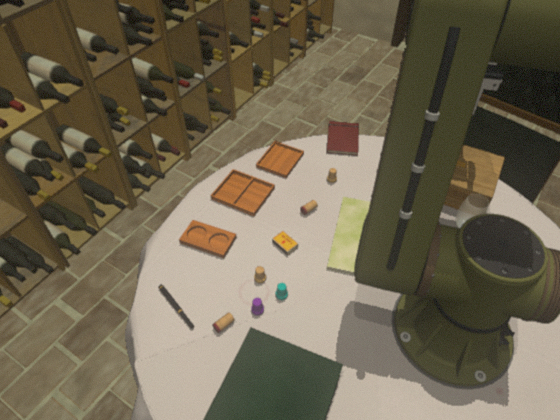

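The top view shows the stand (315,252), the divided tray (412,243), the match tray (507,251), the matchbox (361,348), one cork (436,344) and one stopper (514,344), in 800-wide pixels. The beam hides the left part. The scene view shows the other stopper (260,273), the look-alikes (257,306) and (282,291), the other cork (223,323) and the pen (176,306). I'll enlarge both.

```bash
cat >> h.py <<'E'
def ray(c,u,v,z,ee=None):
    """world point at height z on pixel (u,v); ee=(4x4 world_from_tool) for wrist"""
    M=np.linalg.inv(c["camera_from_world"]) if ee is None else ee@c["hand_eye"]
    d=M[:3,:3]@np.array([(u-c["cx"])/c["fx"],-(v-c["cy"])/c["fy"],-1]); p=M[:3,3]
    return p+d*(z-p[2])/d[2]
E
python3 - <<'E'
from h import *
i=cv2.imread("pics/top0.png")[130:270,200:387]; cv2.imwrite("pics/tc.png",cv2.resize(i,None,fx=4.2,fy=4.2,interpolation=cv2.INTER_CUBIC))
i=cv2.imread("pics/scene0.png")[205:345,150:340]; cv2.imwrite("pics/sc.png",cv2.resize(i,None,fx=4.2,fy=4.2,interpolation=cv2.INTER_CUBIC))
E
```

```text
(no output)
```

View pics/tc.png

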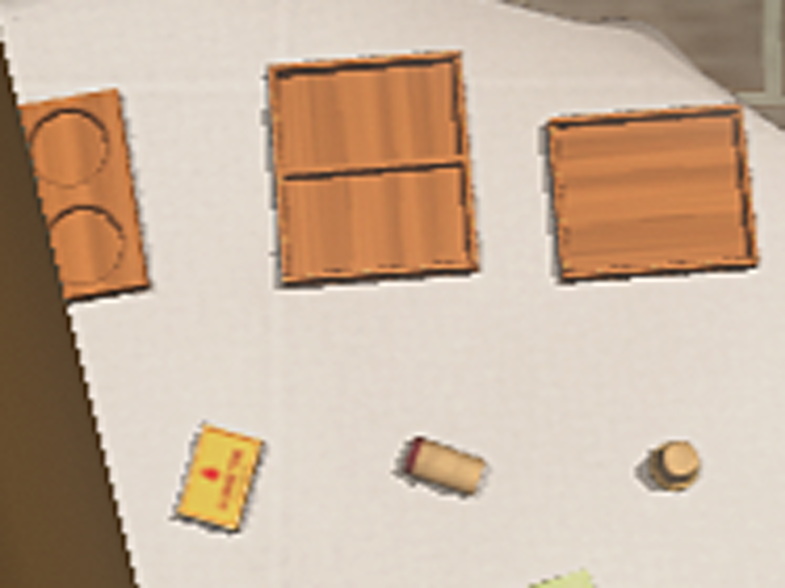

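View pics/sc.png

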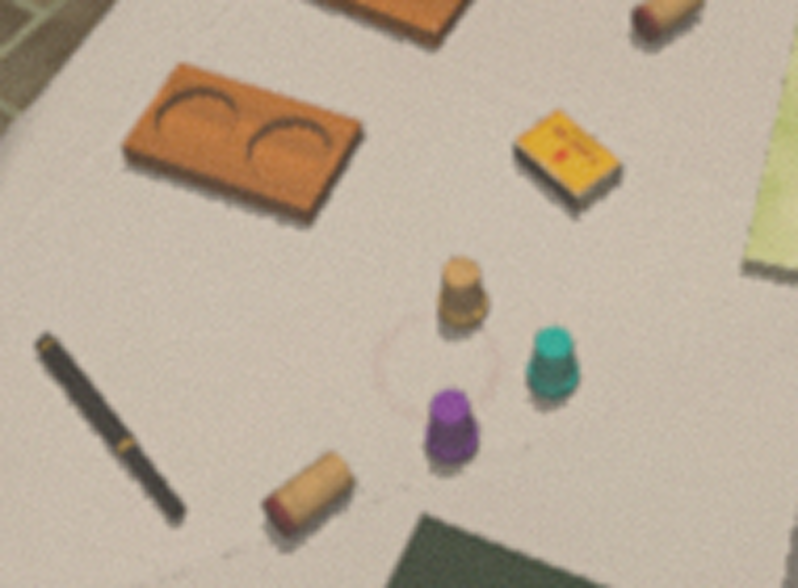

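The crop shows the tray corners, both wells, the matchbox, cork and stopper clearly. In the scene crop stopper B (462,270 top) stands near the turquoise (554,342) and purple (451,406) look-alikes, and cork B is at (311,492).

Run:
```python
from h import *
import pickle
np.set_printoptions(precision=4,suppress=True)
T=pickle.load(open("top.pkl","rb"));S=pickle.load(open("scene.pkl","rb"))
t=lambda u,v,z:ray(T,200+(u+.5)/4.2-.5,130+(v+.5)/4.2-.5,z)[:2]
s=lambda u,v,z:ray(S,150+(u+.5)/4.2-.5,205+(v+.5)/4.2-.5,z)[:2]
def box(n,P):
    P=np.array(P);e=np.roll(P,-1,0)-P; print(n,P.mean(0),"sides",np.linalg.norm(e,axis=1),"ang",np.degrees(np.arctan2(e[:,1],e[:,0])))
print("wells",t(69,148,.016),t(86,245,.016), "scene",s(196,122,.016),s(289,150,.016))
box("stand s",[s(*p,.016) for p in[(183,64),(363,127),(308,216),(124,147)]])
box("ctray",[t(*p,.016) for p in[(268,66),(461,52),(480,270),(282,286)]])
box("mtray",[t(*p,.014) for p in[(547,121),(740,106),(757,266),(560,281)]])
box("mbox",[t(*p,.017) for p in[(205,425),(265,440),(238,532),(175,516)]])
box("mbox s",[s(*p,.017) for p in[(560,112),(622,163),(577,198),(515,145)]])
a,b=t(408,455,.012),t(485,480,.012);print("corkA",t(446,466,.012),np.linalg.norm(b-a),np.degrees(np.arctan2(*(b-a)[::-1])))
print("corkA s",s(648,22,.012), s(690,0,.012))
a,b=s(282,512,.012),s(340,470,.012);print("corkB",s(311,492,.012),np.linalg.norm(b-a),np.degrees(np.arctan2(*(b-a)[::-1])))
print("stA",t(682,460,.037),t(675,471,.006))
for n,p,q in(("stB",(462,270),(463,312)),("turq",(554,342),(553,381)),("purp",(451,406),(452,446))):print(n,s(*p,.037),s(*q,.006))
print("pen",s(45,342,.013),s(178,515,.013))
print("stA scene full", ray(S,333,171,.037)[:2], "topcam",np.linalg.inv(T["camera_from_world"])[:3,3],np.linalg.inv(S["camera_from_world"])[:3,3])
```

```text
wells [0.6275 0.0919] [0.5669 0.0801] scene [0.6243 0.0962] [0.5647 0.0837]
stand s [0.5931 0.0902] sides [0.1232 0.0702 0.1229 0.0692] ang [-171.3863   99.0556    8.1427  -80.6336]
ctray [ 0.6147 -0.0925] sides [0.118  0.1366 0.1188 0.1378] ang [ -85.914  -175.5986   94.6577    4.0287]
mtray [ 0.599  -0.2599] sides [0.117  0.0996 0.1178 0.0995] ang [ -85.5766 -175.8393   94.3917    3.7031]
mbox [ 0.4254 -0.0032] sides [0.0368 0.0567 0.0384 0.0567] ang [-104.0914  164.3034   75.8723  -17.3184]
mbox s [ 0.4231 -0.0003] sides [0.0526 0.0367 0.0528 0.0365] ang [ 165.4065   75.381   -14.8057 -105.0307]
corkA [ 0.4335 -0.136 ] 0.047698566077334005 -108.12039379995076
corkA s [ 0.4369 -0.1189] [ 0.4236 -0.1492]
corkB [0.4235 0.2524] 0.036482189488164334 -107.85062709249833
stA [ 0.4336 -0.2716] [ 0.4315 -0.2713]
stB [0.4231 0.1114] [0.4196 0.1175]
turq [0.3564 0.1236] [0.354  0.1283]
purp [0.3815 0.1843] [0.3786 0.1896]
pen [0.5993 0.2573] [0.4729 0.2987]
stA scene full [ 0.43  -0.267] topcam [ 0.2464 -0.1009  1.3494] [0.0765 0.5844 0.9081]
```

>>> servo_tool(
  motion=[
    [0.2, 6, 11, 0, -9],
    [0.2, 11, 23, 0, -18],
    [0.2, 16, 34, -3, -27],
    [0.2, 21, 44, -6, -35],
    [0.2, 24.2, 51.7, -10, -35],
    [0.2, 24.2, 51.7, -12.5, -35],
    [0.2, 24.2, 51.7, -12.5, -35],
    [0.2, 24.2, 51.7, -12.5, -35],
    [0.2, 24.2, 51.7, -12.5, -35],
    [0.2, 24.2, 51.7, -12.5, -35],
    [0.2, 24.2, 51.7, -12.5, -35],
    [0.2, 24.2, 51.7, -12.5, -35],
    [0.2, 24.2, 51.7, -12.5, -35],
    [0.2, 24.2, 51.7, -12.5, -35],
  ],
  squeeze=15,
)

```text
time_s: 1.85
ee_pos: [0.4247, -0.0024, 0.28]
eef_rot: [-3.142, -0.001, -0.273]
force: [-0.3, -0.4, -0.4]
grip_width: 0.075
grip_force: 0.0
```

Run:
```python
from h import *
import pickle
o,c=snap("wrist","pics/w1.png"); pickle.dump((o,c),open("w1.pkl","wb")); print(o["ee_pos"],o["eef_rot"],o["grip_width"],o["time_s"])
```

```text
[ 0.42466468 -0.0023803   0.27997815] [-3.14150325e+00 -6.04480146e-04 -2.73282996e-01] 0.0750051598367674 1.85
```

View pics/w1.png

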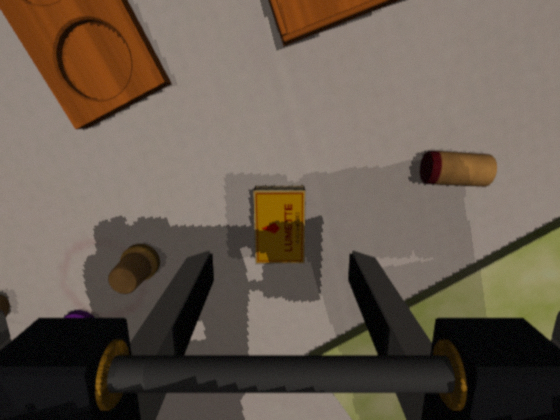

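The wrist view shows the matchbox (255–305, 188–263), cork A (ends 425..495, y≈168), the near well (94,59) and stopper B (top end near 127,277, cap near 142,262).

```bash
cat >> h.py <<'E'
from scipy.spatial.transform import Rotation as R
def pose(o):
    M=np.eye(4); M[:3,:3]=R.from_euler("xyz",o["eef_rot"]).as_matrix(); M[:3,3]=o["ee_pos"]; return M
E
python3 - <<'E'
from h import *
import pickle
np.set_printoptions(precision=4,suppress=True)
o,c=pickle.load(open("w1.pkl","rb"));E=pose(o)
w=lambda u,v,z:ray(c,u,v,z,E)[:2]
P=[w(*p,.017) for p in((255,188),(305,188),(304,263),(255,263))];print("mbox",np.mean(P,0),np.diff(P,axis=0))
print("well",w(94,59,.016),"stand corners",w(168,83,.016),w(80,127,.016))
print("corkA",w(461,168,.014),w(432,167,.012),w(490,170,.012))
print("stB",w(127,277,.037),w(141,262,.008)); print("ctray corner",w(284,44,.016))
E
```

```text
mbox [ 0.4279 -0.0027] [[-0.0094 -0.0337]
 [-0.055   0.015 ]
 [ 0.0098  0.0352]]
well [0.5676 0.081 ] stand corners [0.5414 0.0407] [0.5313 0.1074]
corkA [ 0.4344 -0.1358] [ 0.44   -0.1172] [ 0.427  -0.1562]
stB [0.4274 0.1074] [0.4262 0.1093]
ctray corner [ 0.5434 -0.0378]
```

>>> servo_tool(
  motion=[
    [0.2, 0.1, 0, -3, 0],
    [0.2, 0.1, 0, -6, 0],
    [0.2, 0.1, 0, -7.6, 0],
    [0.2, 0.1, 0, -7.6, 0],
    [0.8, 0.1, 0, -7.6, 0],
    [0.8, 0.1, 0, -7.6, 0],
    [0.8, 0.1, 0, -7.6, 0],
    [0.8, 0.1, 0, -7.6, 0],
    [0.8, 0.1, 0, -7.6, 0],
    [0.8, 0.1, 0, -7.6, 0],
    [0.8, 0.1, 0, -7.6, 0],
    [0.8, 0.1, 0, -7.6, 0],
  ],
  squeeze=15,
)

```text
time_s: 3.4
ee_pos: [0.4259, -0.0017, 0.2038]
eef_rot: [-3.142, -0.0, -0.272]
force: [-1.1, 0.8, 6.0]
grip_width: 0.0383
grip_force: 15.0
```

>>> servo_tool(
  motion=[
    [0.8, 0, 0, 3, 0],
    [0.8, 0, 0, 6, 0],
    [0.8, 3, -5, 7, 4],
    [0.8, 6, -10, 7, 8],
    [0.8, 10, -15, 7, 12],
    [0.8, 14, -20, 7, 16],
    [0.8, 17.3, -25.8, 7, 19.6],
    [0.8, 17.3, -25.8, 7, 19.6],
    [0.8, 17.3, -25.8, 7, 19.6],
    [0.8, 17.3, -25.8, 4, 19.6],
    [0.8, 17.3, -25.8, 2, 19.6],
    [0.8, 17.3, -25.8, 0.6, 19.6],
    [0.8, 17.3, -25.8, 0.6, 19.6],
    [0.8, 17.3, -25.8, 0.6, 19.6],
  ],
)

```text
time_s: 5.15
ee_pos: [0.599, -0.2597, 0.2104]
eef_rot: [3.141, -0.001, 0.07]
force: [1.1, -0.1, -0.1]
grip_width: 0.0383
grip_force: 15.0
```

>>> servo_tool(
  motion=[
    [0.8, 0, 0, -0.2, 0],
    [0.8, 0, 0, -0.2, 0],
    [0.36, 0, 0, -0.2, 0],
    [0.36, 0, 0, -0.2, 0],
    [0.36, 0, 0, -0.2, 0],
    [0.36, 0, 0, -0.2, 0],
    [0.36, 0, 0, 4, 0],
    [0.36, 0, 0, 8, 0],
    [0.36, -5, -0.4, 8, 0],
    [0.36, -10, -0.8, 8, 0],
    [0.36, -16.6, -1.2, 8, 0],
    [0.36, -16.6, -1.2, 8, 0],
    [0.36, -16.6, -1.2, 8, 0],
    [0.36, -16.6, -1.2, 4, 0],
    [0.36, -16.6, -1.2, 1, 0],
    [0.36, -16.6, -1.2, 0.4, 0],
    [0.36, -16.6, -1.2, 0.4, 0],
  ],
)

```text
time_s: 7.28
ee_pos: [0.4336, -0.2718, 0.214]
eef_rot: [3.141, -0.0, 0.071]
force: [-0.1, -0.5, 1.2]
grip_width: 0.0606
grip_force: 0.0
```

Run:
```python
from h import *
o,c=snap("wrist","pics/w2.png"); print(o["ee_pos"],o["eef_rot"][2])
```

```text
[ 0.43358389 -0.27178218  0.21403017] 0.07062467668428396
```

View pics/w2.png

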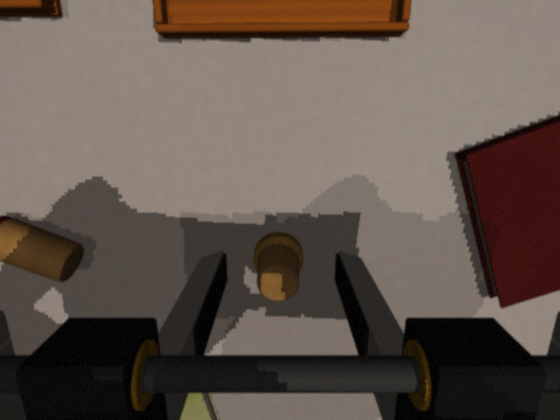

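The stopper's cap (278,250) is centred between the fingertips, so I'll close.

>>> servo_tool(
  motion=[
    [0.9, 0, 0, 0, 0],
    [0.9, 0, 0, 0, 0],
    [0.9, 0, 0, 0, 0],
    [0.9, 0, 0, 0, 0],
    [0.9, 0, 0, 0, 0],
    [0.9, 0, 0, 0, 0],
    [0.9, 0, 0, 0, 0],
    [0.9, 0, 0, 4, 0],
    [0.9, 0, 0, 8, 0],
    [0.9, 0, 0, 8, 0],
  ],
  squeeze=15,
)

```text
time_s: 8.57
ee_pos: [0.4331, -0.2719, 0.2961]
eef_rot: [3.139, -0.004, 0.07]
force: [0.0, -0.0, -1.0]
grip_width: 0.025
grip_force: 14.8
```

>>> servo_tool(
  motion=[
    [0.9, 3, 5, 0, 0],
    [0.9, 6, 10, 0, 0],
    [0.9, 9, 15, 0, 0],
    [0.9, 12, 20, 0, 0],
    [0.9, 14, 25, 0, 0],
    [0.9, 17, 31, 0, 0],
    [0.9, 19.4, 36.4, 0, 0],
    [0.9, 19.4, 36.4, 0, 0],
    [0.9, 19.4, 36.4, 0, 0],
    [0.9, 19.4, 36.4, 0, 0],
    [0.9, 19.4, 36.4, -4, 0],
  ],
)

```text
time_s: 9.95
ee_pos: [0.6273, 0.0911, 0.256]
eef_rot: [-3.142, -0.006, 0.068]
force: [0.0, -0.2, -1.1]
grip_width: 0.0249
grip_force: 14.8
```

Run:
```python
from h import *
o,c=snap("wrist","pics/w3.png"); print(o["ee_pos"],o["eef_rot"],o["grip_width"])
```

```text
[0.62725834 0.09109833 0.25602239] [-3.14153417 -0.00584494  0.06844464] 0.024937005303753586
```

View pics/w3.png

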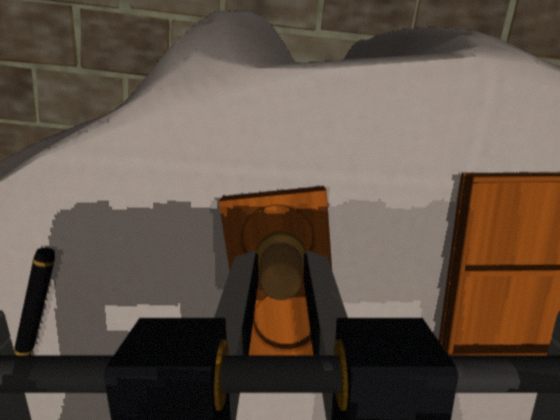

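The stopper is held upright over the far well, so I'll lower it.

>>> servo_tool(
  motion=[
    [0.9, 0, 0.1, -1.5, 0],
    [0.9, 0, 0.1, -3, 0],
    [0.9, 0, 0.1, -3, 0],
    [0.9, 0, 0.1, -3, 0],
  ],
)

```text
time_s: 10.5
ee_pos: [0.627, 0.0933, 0.2243]
eef_rot: [-3.142, -0.001, 0.07]
force: [0.0, -0.1, -0.4]
grip_width: 0.0253
grip_force: 14.8
```

>>> servo_tool(
  motion=[
    [0.9, 0, 0, -0.2, 0],
    [0.9, 0, 0, -0.2, 0],
    [0.9, 0, 0, -0.2, 0],
    [0.36, 0, 0, -0.2, 0],
    [0.36, 0, 0, -0.2, 0],
    [0.36, 0, 0, -0.2, 0],
    [0.36, 0, 0, -0.2, 0],
    [0.36, 0, 0, 3, 0],
    [0.36, 0, 0, 7, 0],
    [0.36, -4, -4, 7, 10],
    [0.36, -8, -8, 7, 20],
    [0.36, -12, -13, 7, 30],
    [0.36, -16, -18, 7, 40],
    [0.36, -19.3, -22.9, 7, 50],
    [0.36, -19.3, -22.9, 7, 60],
    [0.36, -19.3, -22.9, 7, 68],
    [0.36, -19.3, -22.9, 7, 68],
    [0.36, -19.3, -22.9, 7, 68],
    [0.36, -19.3, -22.9, 7, 68],
  ],
)

```text
time_s: 12.88
ee_pos: [0.4339, -0.1356, 0.2936]
eef_rot: [-3.142, -0.0, 1.255]
force: [0.8, -0.4, -0.3]
grip_width: 0.0605
grip_force: 0.0
```

Run:
```python
from h import *
o,c=snap("wrist","pics/w4.png"); print(o["ee_pos"],o["eef_rot"],o["grip_width"])
import pickle; pickle.dump((o,c),open("w4.pkl","wb"))
```

```text
[ 0.43387898 -0.13555276  0.29363465] [-3.14158865e+00 -1.43409671e-06  1.25532061e+00] 0.06051753059165564
```

View pics/w4.png

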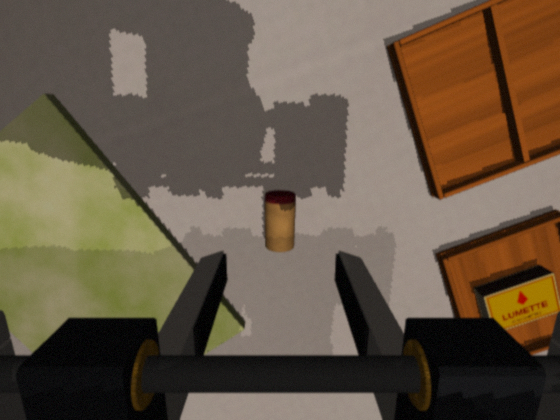

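The matchbox lies in its tray (515,305). Cork A (280,221) is aligned and centred between the fingers, and the green board is clear of them.

>>> servo_tool(
  motion=[
    [0.45, 0, 0, -4, 0],
    [0.45, 0, 0, -7, 0],
    [0.45, 0, 0, -9, 0],
    [0.45, 0, 0, -9, 0],
    [0.45, 0, 0, -9, 0],
    [0.9, 0, 0, -9, 0],
    [0.9, 0, 0, -9, 0],
    [0.9, 0, 0, -9, 0],
    [0.9, 0, 0, -9, 0],
    [0.9, 0, 0, -9, 0],
    [0.9, 0, 0, -9, 0],
    [0.9, 0, 0, -9, 0],
  ],
  squeeze=12,
)

```text
time_s: 14.42
ee_pos: [0.4339, -0.1358, 0.2038]
eef_rot: [3.141, 0.0, 1.257]
force: [-1.3, 0.6, 4.8]
grip_width: 0.0233
grip_force: 12.0
```

>>> servo_tool(
  motion=[
    [0.9, 0, 0, 3, 0],
    [0.9, 0, 0, 7, 0],
    [0.9, 4, 1, 7, -10],
    [0.9, 8, 2, 7, -20],
    [0.9, 12, 3, 7, -30],
    [0.9, 16, 4, 7, -40],
    [0.9, 20, 4.6, 7, -50],
    [0.9, 21.4, 4.6, 7, -60],
    [0.9, 21.4, 4.6, 7, -68],
    [0.9, 21.4, 4.6, 7, -68],
    [0.9, 21.4, 4.6, 7, -68],
    [0.9, 21.4, 4.6, 4, -68],
    [0.9, 21.4, 4.6, 2, -68],
    [0.9, 21.4, 4.6, 0.6, -68],
    [0.9, 21.4, 4.6, 0.6, -68],
    [0.9, 21.4, 4.6, 0.6, -68],
  ],
)

```text
time_s: 16.42
ee_pos: [0.648, -0.0897, 0.2104]
eef_rot: [3.141, -0.001, 0.07]
force: [0.3, 0.2, -0.3]
grip_width: 0.0235
grip_force: 12.0
```

>>> servo_tool(
  motion=[
    [0.9, 0, 0, -0.2, 0],
    [0.9, 0, 0, -0.2, 0],
    [0.9, 0, 0, -0.2, 0],
    [0.5, 0, 0, -0.2, 0],
    [0.5, 0, 0, -0.2, 0],
    [0.5, 0, 0, -0.2, 0],
    [0.5, 0, 0, -0.2, 0],
    [0.5, 0, 0, 3, 0],
    [0.5, 0, 0, 7, 0],
    [0.45, -4, 4, 7, 0],
    [0.45, -9, 8, 7, 0],
    [0.45, -14, 12, 7, 0],
    [0.45, -18, 16, 7, 0],
    [0.45, -22.3, 19.9, 7, 0],
    [0.45, -22.3, 19.9, 7, 0],
    [0.45, -22.3, 19.9, 7, 0],
    [0.45, -22.3, 19.9, 7, 0],
  ],
)

```text
time_s: 18.55
ee_pos: [0.4255, 0.1087, 0.2796]
eef_rot: [3.142, -0.0, 0.069]
force: [0.4, 0.5, -0.8]
grip_width: 0.0516
grip_force: 0.0
```

Run:
```python
from h import *
o,c=snap("wrist","pics/w5.png"); print(o["ee_pos"],o["eef_rot"],o["grip_width"])
import pickle; pickle.dump((o,c),open("w5.pkl","wb"))
```

```text
[0.42548441 0.10867384 0.27961635] [ 3.14158788e+00 -1.77346630e-04  6.89366444e-02] 0.051647493288086634
```

View pics/w5.png

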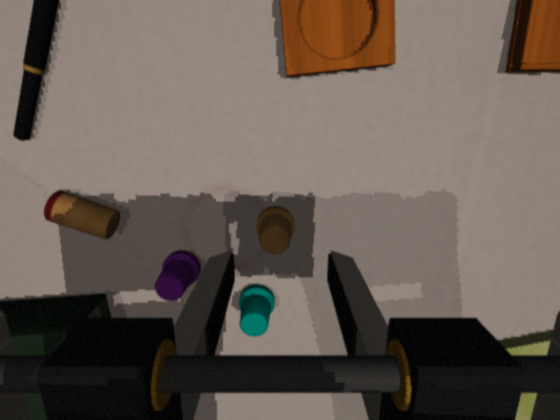

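Stopper B's cap (275,222) and top (275,239) sit nearly centred, clear of turquoise (256,305) and purple (178,275). Cork B runs from (50,207) to (115,225).

Run:
```python
from h import *
import pickle
np.set_printoptions(precision=4,suppress=True)
o,c=pickle.load(open("w5.pkl","rb"));E=pose(o)
w=lambda u,v,z:ray(c,u,v,z,E)[:2]
print("stB",w(275,239,.037),w(275,222,.008)); a,b=w(51,207,.012),w(113,222,.012)
print("corkB",w(82,214,.014),a,b,np.degrees(np.arctan2(*(b-a)[::-1]))); print("well",w(338,17,.016),"purple",w(178,264,.008),"pen",w(22,137,.006))
```

```text
stB [0.4264 0.1123] [0.4291 0.1129]
corkB [0.4273 0.2527] [0.4304 0.2758] [0.4221 0.2317] -100.7073514506689
well [0.5665 0.0829] purple [0.3898 0.1856] pen [0.4785 0.2943]
```

>>> servo_tool(
  motion=[
    [0.45, 0.1, 0.3, -3, 0],
    [0.45, 0.1, 0.3, -5.5, 0],
    [0.45, 0.1, 0.3, -6.5, 0],
    [0.45, 0.1, 0.3, -6.5, 0],
    [0.9, 0.1, 0.3, -6.5, 0],
    [0.9, 0.1, 0.3, -6.5, 0],
    [0.9, 0.1, 0.3, -6.5, 0],
    [0.9, 0.1, 0.3, -6.5, 0],
    [0.9, 0.1, 0.3, -6.5, 0],
    [0.9, 0.1, 0.3, -6.5, 0],
  ],
  squeeze=15,
)

```text
time_s: 19.85
ee_pos: [0.4259, 0.1123, 0.215]
eef_rot: [-3.142, -0.001, 0.07]
force: [-1.0, 0.1, 5.9]
grip_width: 0.0245
grip_force: 15.3
```

>>> servo_tool(
  motion=[
    [0.9, 0, 0, 3, 0],
    [0.9, 0, 0, 6, 0],
    [0.9, 5, -1, 6, 0],
    [0.9, 10, -2, 6, 0],
    [0.9, 14.1, -3.1, 6, 0],
    [0.9, 14.1, -3.1, 6, 0],
    [0.9, 14.1, -3.1, 6, 0],
    [0.9, 14.1, -3.1, 3, 0],
    [0.9, 14.1, -3.1, 1.1, 0],
    [0.9, 14.1, -3.1, 1.1, 0],
    [0.9, 14.1, -3.1, 1.1, 0],
  ],
)

```text
time_s: 21.22
ee_pos: [0.5669, 0.0814, 0.2265]
eef_rot: [-3.142, -0.001, 0.07]
force: [0.2, -0.4, -0.2]
grip_width: 0.025
grip_force: 14.8
```

>>> servo_tool(
  motion=[
    [0.9, 0, 0, -0.3, 0],
    [0.9, 0, 0, -0.3, 0],
    [0.9, 0, 0, -0.3, 0],
    [0.45, 0, 0, -0.3, 0],
    [0.45, 0, 0, -0.3, 0],
    [0.45, 0, 0, -0.3, 0],
    [0.45, 0, 0, -0.3, 0],
    [0.45, 0, 0, 3, 0],
    [0.45, 0, 0, 7, 0],
    [0.45, -4, 4, 7, 10],
    [0.45, -8, 8, 7, 20],
    [0.45, -12, 13, 7, 30],
    [0.45, -14, 17, 7, 40],
    [0.45, -14, 17, 7, 50],
    [0.45, -14, 17, 7, 60],
    [0.45, -14, 17, 7, 72],
    [0.45, -14, 17, 7, 72],
    [0.45, -14, 17, 7, 72],
    [0.45, -14, 17, 7, 72],
  ],
)

```text
time_s: 23.6
ee_pos: [0.4268, 0.2512, 0.2957]
eef_rot: [3.142, -0.0, 1.324]
force: [1.0, 0.4, 0.7]
grip_width: 0.0515
grip_force: 0.0
```

Run:
```python
from h import *
o,c=snap("wrist","pics/w6.png"); print(o["ee_pos"],o["eef_rot"],o["grip_width"])
```

```text
[0.42679478 0.25123812 0.29565532] [ 3.14158666e+00 -3.70974386e-06  1.32409188e+00] 0.0515154127038246
```

View pics/w6.png

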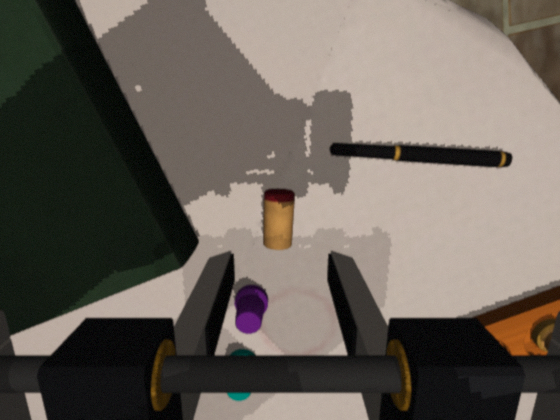

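Cork B (279,218) is aligned and centred, and purple (250,300) and the pen are clear. The dark green box corner (197,240) is close on the left, so I'll check its height.

Run:
```python
from h import *
import pickle
S=pickle.load(open("scene.pkl","rb")); o=ctrl.get_obs(); c=ctrl.camera("wrist"); E=pose(o)
base=ray(c,197,240,0,E); print("base",base)
for h in(0,.02,.04,.06,.08): print(h,ray(S,255,332,0)[:2] if h==0 else ray(S,150+425/4.2,205+515/4.2,h)[:2], ray(c,182,266,h,E)[:2])
```

```text
base [0.35514562 0.24882464 0.        ]
0 [0.35646215 0.2316884 ] [0.33554999 0.22950412]
0.02 [0.36274603 0.23544333] [0.3437011  0.23691172]
0.04 [0.35629909 0.24330243] [0.35185221 0.24431932]
0.06 [0.34985215 0.25116154] [0.36000332 0.25172693]
0.08 [0.34340522 0.25902064] [0.36815443 0.25913453]
```

The box is about 45 mm tall with its edge at x≈0.355, so both the body and the fingers clear it.

>>> servo_tool(
  motion=[
    [0.45, 0, 0, -4, 0],
    [0.45, 0, 0, -7, 0],
    [0.45, 0, 0, -9.2, 0],
    [0.45, 0, 0, -9.2, 0],
    [0.45, 0, 0, -9.2, 0],
    [0.9, 0, 0, -9.2, 0],
    [0.9, 0, 0, -9.2, 0],
    [0.9, 0, 0, -9.2, 0],
    [0.9, 0, 0, -9.2, 0],
    [0.9, 0, 0, -9.2, 0],
    [0.9, 0, 0, -9.2, 0],
    [0.9, 0, 0, -9.2, 0],
  ],
  squeeze=12,
)

```text
time_s: 25.2
ee_pos: [0.4269, 0.2513, 0.2038]
eef_rot: [3.141, -0.0, 1.327]
force: [-0.4, -0.9, 4.8]
grip_width: 0.0234
grip_force: 11.9
```

>>> servo_tool(
  motion=[
    [0.9, 0, 0, 3, 0],
    [0.9, 0, 0, 7, 0],
    [0.9, 1, -3, 10, -10],
    [0.9, 3, -7, 10, -20],
    [0.9, 6, -12, 10, -30],
    [0.9, 9, -18, 10, -40],
    [0.9, 12, -24, 10, -50],
    [0.9, 14, -30, 10, -60],
    [0.9, 15.5, -34.6, 10, -72],
    [0.9, 15.5, -34.6, 10, -72],
    [0.9, 15.5, -34.6, 8, -72],
    [0.9, 15.5, -34.6, 6, -72],
    [0.9, 15.5, -34.6, 3, -72],
    [0.9, 15.5, -34.6, 1.5, -72],
    [0.9, 15.5, -34.6, 0.5, -72],
    [0.9, 15.5, -34.6, 0.5, -72],
    [0.9, 15.5, -34.6, 0.5, -72],
  ],
)

```text
time_s: 27.32
ee_pos: [0.582, -0.0947, 0.2094]
eef_rot: [3.141, -0.001, 0.07]
force: [-0.3, 0.3, 1.0]
grip_width: 0.0236
grip_force: 12.0
```

Now I'll release, lift and back off to look.

>>> servo_tool(
  motion=[
    [0.9, 0, 0, -0.1, 0],
    [0.9, 0, 0, -0.1, 0],
    [0.5, 0, 0, -0.1, 0],
    [0.5, 0, 0, -0.1, 0],
    [0.5, 0, 0, -0.1, 0],
    [0.5, 0, 0, -0.1, 0],
    [0.5, 0, 0, 3, 0],
    [0.5, 0, 0, 7, 0],
    [0.5, -4, 0, 11, 0],
    [0.5, -10, 0, 15, 0],
    [0.5, -15, 0, 18, 0],
    [0.5, -18, 0, 18, 0],
    [0.5, -18, 0, 18, 0],
    [0.5, -18, 0, 18, 0],
    [0.5, -18, 0, 18, 0],
  ],
)

```text
time_s: 29.2
ee_pos: [0.4025, -0.0948, 0.3882]
eef_rot: [-3.141, 0.001, 0.07]
force: [-0.3, 0.6, -0.2]
grip_width: 0.047
grip_force: 0.0
```

Run:
```python
from h import *
o,c=snap("wrist","pics/w7.png"); o,s=snap("scene","pics/s7.png"); print(o["ee_pos"],o["grip_width"])
a=cv2.resize(s["image"][110:350,130:410],None,fx=1.43,fy=1.43,interpolation=cv2.INTER_CUBIC)
b=cv2.resize(c["image"],(400,300)); a=a[:343,:400]
im=np.zeros((600,800,3),np.uint8); im[:343,:a.shape[1]]=a; im[:300,400:]=b
cv2.imwrite("pics/m7.png",im[:343,:,::-1])
```

```text
[ 0.40243145 -0.0947524   0.38816865] 0.047389344641696515
```

View pics/m7.png

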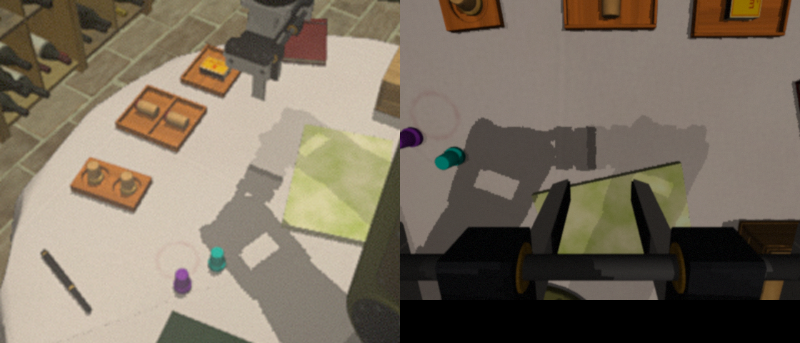

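Each cork lies in its own bay, both stoppers stand in the wells and the matchbox is in its tray. I'll take one enlarged look at the fits.

Run:
```python
from h import *
i=cv2.imread("pics/s7.png")[135:260,172:312]; cv2.imwrite("pics/s7c.png",cv2.resize(i,None,fx=4.7,fy=4.7,interpolation=cv2.INTER_CUBIC))
```

```text
(no output)
```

View pics/s7c.png

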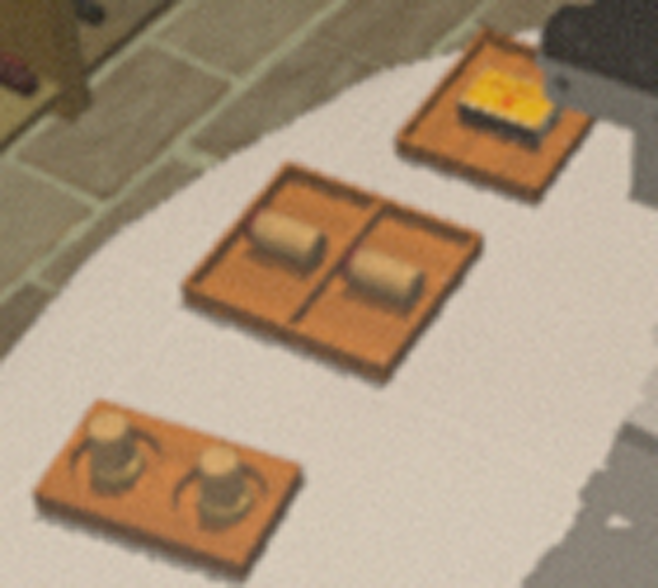

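Everything looks seated, with the stoppers upright in the wells. I'll do one overhead check of how the corks sit along their bays.

Run:
```python
from h import *
o,c=snap("top","pics/t8.png"); i=cv2.imread("pics/t8.png")[135:210,200:387]; cv2.imwrite("pics/t8c.png",cv2.resize(i,None,fx=4.2,fy=4.2,interpolation=cv2.INTER_CUBIC))
```

```text
(no output)
```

View pics/t8c.png

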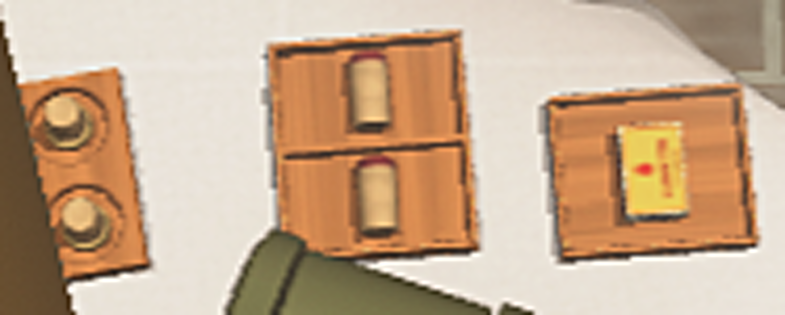

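Both corks lie flat and clear of the walls (rows 53–131 and 157–237), the stoppers are centred in their wells, and the matchbox is flat in its tray.

```bash
python3 -c "
from station import ctrl
print(ctrl.hand_in())"
```

```text
the job is handed in; nothing more can be done
None
```

I handed the job in at about 29 s of robot time: final images show the corks on their sides one per bay, the stoppers upright in the wells, the matchbox flat in its tray, and the gripper clear; the pen and notebook were not touched, and the hand-in gave no verdict.

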